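# Load the filter insert into the lens barrel and screw down its clamp ring

## Robot

A 6-joint arm with a two-finger parallel gripper is mounted at the origin on the work surface. World frame = base frame: x ahead of the robot, y to its left, z up, the work surface at z = 0. Lengths are in m, angles in rad, forces in N, time in s.
With the tool pointing down it reaches from about 0.35 to 0.85 m from the base axis. Payload 8.1 kg.
Tool frame: the origin (TCP) lies between the finger pads; the fingertips stand 14 mm ahead of it and the grasp point (between the pads) lies 5 mm behind it; z points along the fingers, y is the line along which they close (so a half turn about z gives the same grasp; the last joint's range is limited). The gripper opens to 93 mm and grips with 3 to 60 N. Pads are 15 mm wide; open, the fingers measure 128 mm over their backs; the gripper's body (75 mm by 188 mm) begins 65 mm behind the grasp point.
Start: joints at [1.25, 0.13, 1.488, -0, 1.523, -0.085], TCP at [0.14, 0.583, 0.233] pointing down, gripper open.
Joint ranges: [-2.96, 2.96], [-0.89, 2.26], [0.02, 2.5], [-1.34, 4.48], [0, 2.73], [-2.66, 2.66]. Speed limits (rad/s): [2.39, 2.39, 2.79, 3.14, 3.14, 3.14].

## Interface

Orientations are given as a rotation vector (axis times angle).
In Python, from plant import robot gives the robot as it stands.
- The arm moves only by the tool arm_command, never from a script. Its argument "targets" is a list of rows, each an object of numbers: "x", "y", "z": the shift along the world's x, y, z in units of 500 mm (1.0 is 500 mm); "rx", "ry", "rz": the turn, a rotation vector about the world's x, y, z in units of 2 rad (1.0 is 2 rad); "claw": the closure in counts, from 0 (fully open) to 255 (shut). In form: [{"x": .., "y": .., "z": .., "rx": .., "ry": .., "rz": .., "claw": ..}, ...]. A call has 1 to 10 rows; each row is the pose to reach, as a shift and turn from the pose commanded when the call began; what a row does not reach only later rows make up. A row lasts 1/12 s, in which the tool goes at most 41.7 mm and 7.16 degrees, less where a joint would pass 70% of its speed; a pose out of reach is approached as far as the arm can. A call with a number of a shift or a turn outside -1 to 1 is refused whole. A call with a gripper value outside its range is refused whole. The fingers move at their own pace and stop on an object; "squeeze" is the grip in N (left out, the last holds). Time passes only in rows, so rows that repeat a pose let the fingers close. It gives the time, the measured TCP pose, the force, the opening and the grip force at its end, in the units of the state.
- robot.read_state(): the state, without advancing time (a new reading comes with each control period).
- robot.read_camera(name): name is "scene" or "top" or "wrist"; returns (picture, depth): 420x560x3 uint8, red, green, blue; 420x560 float32, m along the optical axis (not along the pixel's ray), 0 where there is no reading.
- robot.get_calibration(name): a dict with "intrinsics" (3x3 intrinsics, pixels), "origin" and "orientation" of the camera in the world. Camera axes: x right, y up, looking along -z (the intrinsics and any distortion apply to the point x, -y, -z); pixel columns grow to the right and rows downward; lengths in m; the calibration is good to about 2 mm. A picture is of the moment at which its call begins: read the wrist's pose just before it. get_calibration takes no time and is no camera call; for the wrist camera it gives the pose at the moment of the call.
- robot.close_job(): hands the job in; it is judged then, once.
The state is a dict: "t": time; "q": joint angles; "dq": joint speeds; "joint_torque": joint torques, N m; "tool_pos": TCP position; "orientation": TCP orientation; "force": force on the tool from outside, world axes, zero at the start; "wrist_torque": the same for the moment, N m; "opening": finger opening in m; "gripper_force": force on a finger pad.
Only numpy, scipy, OpenCV 4.12 (cv2) and the standard library are available. Lean on these libraries where they do the work, as an engineer would, in place of code of your own. Each camera call takes 0.05 s, during which the arm holds its last target. There are 200 camera calls.

## Task

The lens and spacer are already in the barrel on the optical table: drop the filter insert (the slim stem on a round foot) in on top of them, foot down, so that it stands on the bottom of the bore. Then screw the barrel's knurled ring clockwise, down to its stop, so that the insert is clamped upright, and let go.

Things in the scene. Friction and masses are not known exactly. Their poses are not given: they have to be found in the camera images.
- filter_mid (a point): Centre (half-way up) of the loose filter insert, 56 mm tall, standing on the table, z up: dark round foot 28 mm across, 8 mm thick, under a slim aluminium stem 16 mm across with a glass top. 60 g. Hold the upper half of the stem; it may fall the last 10 mm. Not wanted nearby: a bare post (25 by 70 mm tall, no foot), a low lens cell (46 by 16 mm), a flat dark spare ring.
- barrel_seat (a point): Centre of the floor of the bore of the fixed dark barrel, 50 mm above the table, where the insert's foot is to stand; z up. The bore is open from above, 46 mm wide while the ring is open. The barrel is 60 mm across, with a base plate 76 mm across and 10 mm thick. A seated insert's top is 56 mm above this point, 32 mm above the open ring's top.
- ring_mid (a point): Centre (half-way up, on the axis) of the captive knurled aluminium clamp ring round the barrel's mouth: 64 mm outside, 55 mm inside, 16 mm tall; its top is 24 mm above barrel_seat when open, 21 mm when screwed down. Grip it from above across its outside, with the insert's stem standing between the fingers.
- ring (a joint): Angle of the clamp ring, clockwise seen from above: 0 open, 1.2 rad down at its stop; starts at 0 to 0.15. One turn of the hand does it; under 0.1 N m; stays where left. Six steel leaves 10 to 13 mm above the bore floor swing in with it, over the insert's foot, centre the stem and hold it; turned beforehand, they bar the way in.

How it is judged:
By the outcome, as a careful person would: the job done as asked, in the order asked, and still so for the second after the job is handed in, with the robot touching nothing.
It also fails if it takes over 58 s, if anything falls off the work surface, if the arm or the gripper's body presses on something with over 40 N, if the wrist force passes 120 N, or if a joint passes its speed limit or range.

## Working session

There is one attempt and no reset: what is moved stays moved. The work goes in short steps, Python scripts to look and compute and a tool call to move; the robot and the scene stay as the last step left them, time stands still between calls to the robot, and variables do not carry over. Pictures are saved under pics/ and viewed, at most 10 in all, crops included, and the job is handed in when it is done.

Besides the shell and the picture viewer there is one more tool, called after "Request:" by a JSON object that holds its "name" and its "arguments". arm_command: Moves the arm, as the interface text tells. Shifts and turns lie within -1 to 1; 1 stands for 500 mm of shift or 2 rad of turn. Its arguments: {"type":"object","properties":{"targets":{"type":"array","items":{"type":"object","properties":{"x":{"type":"number","minimum":-1,"maximum":1},"y":{"type":"number","minimum":-1,"maximum":1},"z":{"type":"number","minimum":-1,"maximum":1},"rx":{"type":"number","minimum":-1,"maximum":1},"ry":{"type":"number","minimum":-1,"maximum":1},"rz":{"type":"number","minimum":-1,"maximum":1},"claw":{"type":"number"}}}},"squeeze":{"type":"number"}},"required":["targets"]}

```bash
mkdir -p pics
cat > h.py <<'E'
import numpy as np, cv2
from plant import robot
def grab(name):
    c=robot.get_calibration(name); im,d=robot.read_camera(name)
    return im,d,c
def world(c,u,v,d):
    K=np.array(c["intrinsics"]);R=rot(c)
    p=np.array([(u-K[0,2])/K[0,0]*d,-(v-K[1,2])/K[1,1]*d,-d])
    return np.array(c["origin"])+R@p
def rot(c):
    o=np.array(c["orientation"],float)
    return o if o.shape==(3,3) else cv2.Rodrigues(o)[0]
def onplane(c,u,v,z):
    o=np.array(c["origin"]);r=world(c,u,v,1.)-o
    return o+r*(z-o[2])/r[2]
E
python3 - <<'E'
from h import *
for n in("scene","top"):
    im,d,c=grab(n); np.savez(n,im=im,d=d); cv2.imwrite(f"pics/{n}.png",im[...,::-1]); print(n,c)
print(robot.read_state())
E
```

```text
scene {'intrinsics': array([[455.39830082,   0.        , 282.54418755],
       [  0.        , 455.39830082, 212.91035847],
       [  0.        ,   0.        ,   1.        ]]), 'origin': array([1.07328807, 0.04683595, 0.62677977]), 'orientation': array([0.61295687, 0.6290228 , 1.52705403])}
top {'intrinsics': array([[447.25128153,   0.        , 276.78909953],
       [  0.        , 447.25128153, 209.63562788],
       [  0.        ,   0.        ,   1.        ]]), 'origin': array([0.41575627, 0.01556764, 0.77016025]), 'orientation': array([ 0.11305308, -0.14941161, -1.57365628])}
{'t': 0.1, 'q': array([ 1.24957350e+00,  1.31114724e-01,  1.48913829e+00, -1.11610192e-05,
        1.52298716e+00, -8.54094971e-02]), 'dq': array([-2.72785101e-04, -1.03473893e-03, -2.18712464e-03, -8.69568096e-05,
        8.46068043e-04, -1.22384084e-04]), 'joint_torque': array([ 5.99420673e-04, -5.61342752e+01, -4.93093336e+01,  7.70418369e-02,
        2.90281232e-02, -7.16339969e-05]), 'tool_pos': array([0.1400176 , 0.58294543, 0.23169257]), 'orientation': array([-3.69518241e-01, -3.11946033e+00,  2.53789497e-03]), 'force': array([-0.64794313,  0.58686555, -0.4044054 ]), 'wrist_torque': array([-0.01866568, -0.05296041, -0.03222502]), 'gripper_force': 0.0, 'opening': 0.09278505324958528}
```

View pics/top.png

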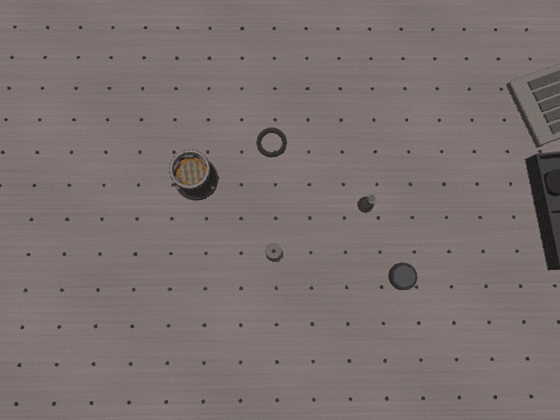

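View pics/scene.png

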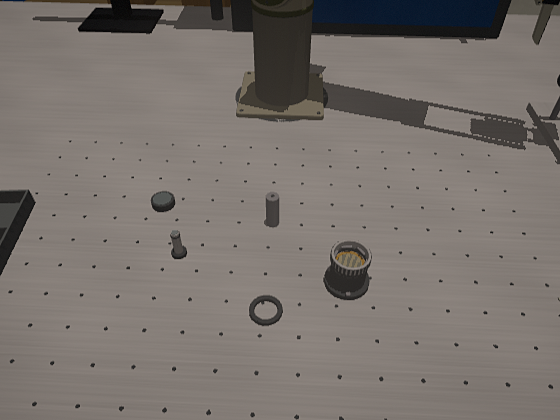

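The top view shows the barrel at about (190,170), the filter at (367,203), the post at (273,252), the spare ring at (271,142) and the lens cell at (403,276). In the scene view the barrel is at about (350,255) and the filter at (178,243).

```bash
cat > c.py <<'E'
from h import *
tiles=[]
for n,boxes in(("top",[(160,140,70,70),(345,180,45,45)]),("scene",[(315,230,70,75),(160,222,40,45)])):
    z=np.load(n+".npz");im,d=z["im"],z["d"]
    c=robot.get_calibration(n)
    for(x,y,w,h) in boxes:
        D=d[y:y+h,x:x+w];v,u=np.mgrid[y:y+h,x:x+w]
        P=np.array([world(c,a,b,e) for a,b,e in zip(u.ravel(),v.ravel(),D.ravel())])
        ok=D.ravel()>0
        for lo,hi in((.02,.045),(.045,.062),(.062,.08)):
            m=ok&(P[:,2]>lo)&(P[:,2]<hi)
            if m.sum()>3:print(n,x,lo,m.sum(),P[m].mean(0).round(4),P[m].min(0).round(4),P[m].max(0).round(4),np.ptp(u.ravel()[m]),u.ravel()[m].mean().round(1),v.ravel()[m].mean().round(1))
        t=cv2.resize(im[y:y+h,x:x+w,::-1],(390,290),interpolation=cv2.INTER_NEAREST);tiles.append(t)
cv2.imwrite("pics/c.png",np.vstack([np.hstack(tiles[:2]),np.hstack(tiles[2:])]))
E
python3 c.py
```

```text
top 160 0.02 124 [0.5805 0.1253 0.032 ] [0.571  0.1092 0.02  ] [0.6083 0.1556 0.0447] 28 200.8 186.4
top 160 0.045 752 [0.6034 0.1407 0.0514] [0.5697 0.1068 0.0453] [0.6285 0.1664 0.062 ] 37 190.0 170.3
top 160 0.062 571 [0.6013 0.1395 0.0703] [0.5687 0.1068 0.062 ] [0.6338 0.171  0.077 ] 40 188.8 168.6
top 345 0.02 37 [ 0.5506 -0.1519  0.0319] [ 0.5464 -0.1593  0.0201] [ 0.5589 -0.149   0.0437] 7 365.5 203.1
top 345 0.045 93 [ 0.5533 -0.1559  0.0547] [ 0.5459 -0.1644  0.0468] [ 0.5615 -0.1488  0.0596] 10 371.0 198.9
scene 315 0.02 338 [0.6227 0.1341 0.0324] [0.5987 0.1086 0.02  ] [0.6304 0.1676 0.0449] 36 346.2 279.9
scene 315 0.045 715 [0.5971 0.139  0.052 ] [0.5707 0.1063 0.0451] [0.6326 0.1663 0.062 ] 38 349.7 260.2
scene 315 0.062 596 [0.6016 0.1383 0.069 ] [0.5671 0.1059 0.062 ] [0.6331 0.1707 0.0747] 41 350.6 255.6
scene 160 0.02 92 [ 0.558  -0.1555  0.0325] [ 0.552  -0.1636  0.0202] [ 0.5617 -0.1496  0.0448] 10 176.7 242.8
scene 160 0.045 86 [ 0.555  -0.1569  0.0529] [ 0.545  -0.1647  0.0456] [ 0.5615 -0.1496  0.0571] 9 174.4 233.5
```

View pics/c.png

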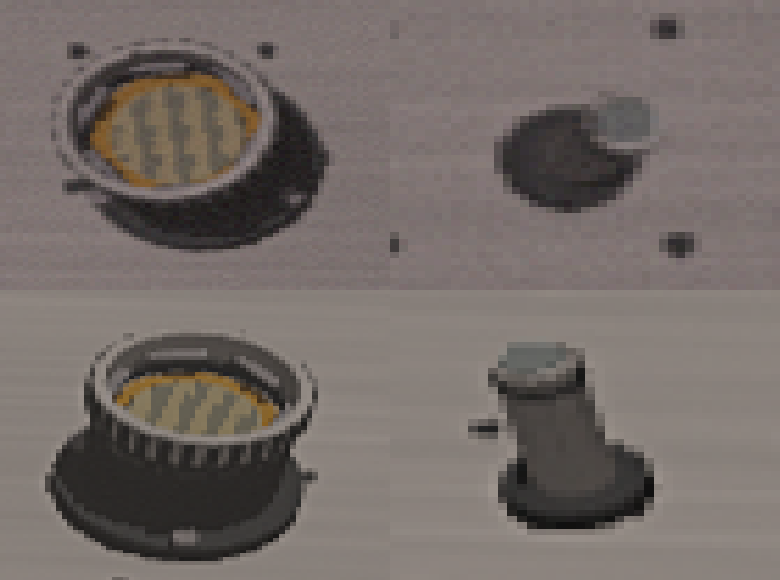

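Request:
{"name": "arm_command", "arguments": {"targets": [{"x": 0.08, "y": -0.07, "claw": 0}, {"x": 0.16, "y": -0.14}, {"x": 0.24, "y": -0.21}, {"x": 0.32, "y": -0.28}, {"x": 0.37, "y": -0.35}, {"x": 0.42, "y": -0.42}, {"x": 0.47, "y": -0.49}, {"x": 0.52, "y": -0.56}, {"x": 0.57, "y": -0.63}, {"x": 0.62, "y": -0.7}]}}

```text
schema error: expected keys x, y, z, rx, ry, rz, claw
```

Run:
```python
from h import *
s=robot.read_state();print(s["q"],s["tool_pos"],s["orientation"],s["force"])
c=robot.get_calibration("wrist");print(c, world(c,280,210,.28))
```

```text
[ 1.24957350e+00  1.31114724e-01  1.48913829e+00 -1.11610192e-05
  1.52298716e+00 -8.54094971e-02] [0.1400176  0.58294543 0.23169257] [-3.69518241e-01 -3.11946033e+00  2.53789497e-03] [-0.64794313  0.58686555 -0.4044054 ]
{'intrinsics': array([[326.75624405,   0.        , 279.82124736],
       [  0.        , 326.75624405, 213.04113288],
       [  0.        ,   0.        ,   1.        ]]), 'origin': array([0.06439635, 0.60198932, 0.38381535]), 'orientation': array([-0.24158486, -0.18857428,  1.32523778])} [0.13828429 0.5840053  0.11432702]
```

Request:
{"name": "arm_command", "arguments": {"targets": [{"x": 0.08, "y": -0.04, "z": 0, "rx": 0, "ry": 0, "rz": 0, "claw": 0}, {"x": 0.14, "y": -0.09, "z": 0, "rx": 0, "ry": 0, "rz": 0, "claw": 0}, {"x": 0.2, "y": -0.14, "z": 0, "rx": 0, "ry": 0, "rz": 0, "claw": 0}, {"x": 0.26, "y": -0.19, "z": 0, "rx": 0, "ry": 0, "rz": 0, "claw": 0}, {"x": 0.32, "y": -0.24, "z": 0, "rx": 0, "ry": 0, "rz": 0, "claw": 0}, {"x": 0.38, "y": -0.29, "z": 0, "rx": 0, "ry": 0, "rz": 0, "claw": 0}, {"x": 0.44, "y": -0.34, "z": 0, "rx": 0, "ry": 0, "rz": 0, "claw": 0}, {"x": 0.5, "y": -0.39, "z": 0, "rx": 0, "ry": 0, "rz": 0, "claw": 0}, {"x": 0.56, "y": -0.44, "z": 0, "rx": 0, "ry": 0, "rz": 0, "claw": 0}, {"x": 0.62, "y": -0.49, "z": 0, "rx": 0, "ry": 0, "rz": 0, "claw": 0}]}}

```text
t: 0.93
tool_pos: [0.4511, 0.3368, 0.2323]
orientation: [-0.369, -3.119, 0.0]
force: [1.1, -0.3, -0.3]
opening: 0.0929
gripper_force: 0.0
```

Request:
{"name": "arm_command", "arguments": {"targets": [{"x": 0.05, "y": -0.065, "z": 0, "rx": 0, "ry": 0, "rz": 0, "claw": 0}, {"x": 0.1, "y": -0.13, "z": 0, "rx": 0, "ry": 0, "rz": 0, "claw": 0}, {"x": 0.15, "y": -0.195, "z": 0, "rx": 0, "ry": 0, "rz": 0, "claw": 0}, {"x": 0.2, "y": -0.26, "z": 0, "rx": 0, "ry": 0, "rz": 0, "claw": 0}, {"x": 0.25, "y": -0.33, "z": 0, "rx": 0, "ry": 0, "rz": 0, "claw": 0}, {"x": 0.29, "y": -0.39, "z": 0, "rx": 0, "ry": 0, "rz": 0, "claw": 0}, {"x": 0.29, "y": -0.39, "z": 0, "rx": 0, "ry": 0, "rz": 0, "claw": 0}, {"x": 0.29, "y": -0.39, "z": 0, "rx": 0, "ry": 0, "rz": 0, "claw": 0}]}}

```text
t: 1.6
tool_pos: [0.5956, 0.1413, 0.2317]
orientation: [-0.375, -3.118, 0.001]
force: [-1.1, 0.5, -0.4]
opening: 0.0927
gripper_force: 0.0
```

Run:
```python
from h import *
s=robot.read_state();print(s["q"],s["tool_pos"])
im,d,c=grab("wrist");np.savez("w1",im=im,d=d,o=c["origin"],r=c["orientation"],K=c["intrinsics"])
cv2.imwrite("pics/w1.png",im[...,::-1])
```

```text
[ 1.49307079e-01  1.64848878e-01  1.45199387e+00 -5.48572864e-05
  1.52626853e+00 -1.18192399e+00] [0.59559676 0.14134946 0.2317318 ]
```

View pics/w1.png

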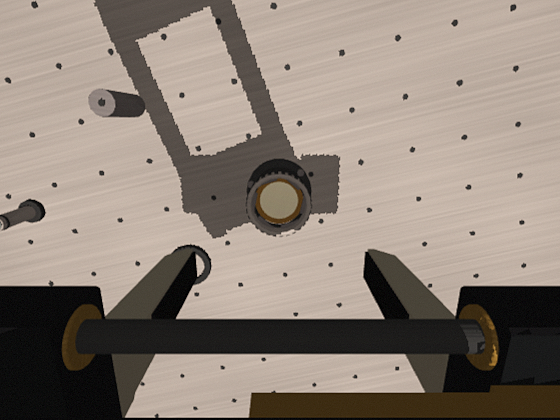

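Request:
{"name": "arm_command", "arguments": {"targets": [{"x": 0.0, "y": -0.08, "z": 0, "rx": 0, "ry": 0, "rz": 0, "claw": 0}, {"x": -0.01, "y": -0.16, "z": 0, "rx": 0, "ry": 0, "rz": 0, "claw": 0}, {"x": -0.03, "y": -0.24, "z": 0, "rx": 0, "ry": 0, "rz": 0, "claw": 0}, {"x": -0.04, "y": -0.32, "z": 0, "rx": 0, "ry": 0, "rz": 0, "claw": 0}, {"x": -0.05, "y": -0.4, "z": 0, "rx": 0, "ry": 0, "rz": 0, "claw": 0}, {"x": -0.06, "y": -0.48, "z": 0, "rx": 0, "ry": 0, "rz": 0, "claw": 0}, {"x": -0.08, "y": -0.56, "z": 0, "rx": 0, "ry": 0, "rz": 0, "claw": 0}, {"x": -0.09, "y": -0.6, "z": 0, "rx": 0, "ry": 0, "rz": 0, "claw": 0}, {"x": -0.09, "y": -0.6, "z": 0, "rx": 0, "ry": 0, "rz": 0, "claw": 0}, {"x": -0.09, "y": -0.6, "z": 0, "rx": 0, "ry": 0, "rz": 0, "claw": 0}]}}

```text
t: 2.48
tool_pos: [0.5499, -0.1558, 0.2326]
orientation: [-0.37, -3.12, -0.001]
force: [-0.5, 0.0, -0.6]
opening: 0.0928
gripper_force: 0.0
```

Run:
```python
from h import *
s=robot.read_state();print(s["q"],s["tool_pos"])
im,d,c=grab("wrist");np.savez("w2",im=im,d=d,o=c["origin"],r=c["orientation"],K=c["intrinsics"])
cv2.imwrite("pics/w2.png",im[...,::-1])
```

```text
[-3.66220374e-01  5.40848000e-02  1.56932548e+00  6.65320161e-04
  1.51843940e+00 -1.70067115e+00] [ 0.54992617 -0.15581342  0.2325855 ]
```

View pics/w2.png

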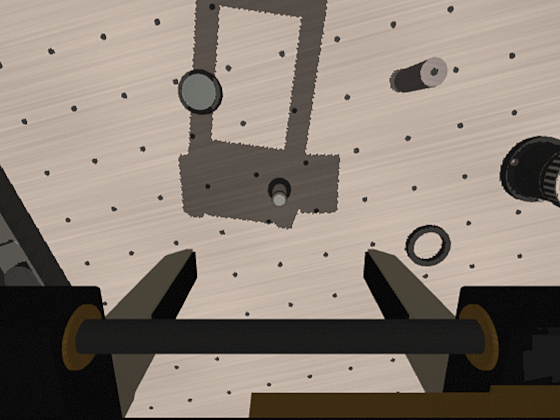

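w1 shows the barrel ring at about (279,203), centred between the fingers. In w2 the filter stands at about (279,192), also between the fingers, with nothing else close by.

```bash
cat > m.py <<'E'
from h import *
def load(n):
    z=np.load(n+".npz")
    c=dict(origin=z["o"],orientation=z["r"],intrinsics=z["K"]) if "o" in z else robot.get_calibration(n)
    return z["im"],z["d"],c
def pts(n,box):
    im,d,c=load(n);x,y,w,h=box;v,u=np.mgrid[y:y+h,x:x+w];u,v=u.ravel(),v.ravel()
    P=np.array([world(c,a,b,d[b,a]) for a,b in zip(u,v)]);P[d[v,u]<=0]=-1
    return u,v,P,c
def tri(L):
    A=np.zeros((3,3));b=np.zeros(3)
    for c,u,v in L:
        o=np.array(c["origin"]);r=world(c,u,v,1.)-o;r/=np.linalg.norm(r);M=np.eye(3)-np.outer(r,r);A+=M;b+=M@o
    return np.linalg.solve(A,b)
def do(name,views,lo,hi,zt):
    L=[]
    for n,box in views:
        u,v,P,c=pts(n,box);m=(P[:,2]>lo)&(P[:,2]<hi)
        q=np.stack([u[m],v[m]],1).astype(np.int32)
        mask=np.zeros((420,560),np.uint8);mask[q[:,1],q[:,0]]=255
        cs=max(cv2.findContours(mask,0,cv2.CHAIN_APPROX_NONE)[0],key=cv2.contourArea)
        hull=cv2.convexHull(cs)[:,0].astype(float)
        W=np.array([onplane(c,a,b,zt) for a,b in hull])
        (cx,cy),r=cv2.minEnclosingCircle(W[:,:2].astype(np.float32))
        e=cv2.fitEllipse(cs);L.append((c,*e[0]))
        print(name,n,"n",m.sum(),"circle",round(cx,4),round(cy,4),"dia",round(2*r,4),"ell",np.round(e[0],1),np.round(onplane(c,*e[0],zt),4),"ztop",np.percentile(P[m,2],[50,95]).round(4))
    for i in range(len(L)):
        for j in range(i): print("  tri",i,j,tri([L[i],L[j]]).round(4))
do("ring",[("top",(160,140,70,70)),("scene",(315,230,70,75)),("w1",(235,150,90,100))],.069,.082,.074)
do("filt",[("top",(345,180,45,45)),("scene",(160,222,40,45)),("w2",(255,165,50,50))],.051,.064,.056)
E
python3 m.py
```

```text
ring top n 392 circle 0.6001 0.1386 dia 0.0658 ell [188.9 168.6] [0.6002 0.1387 0.074 ] ztop [0.0731 0.0754]
ring scene n 345 circle 0.6028 0.138 dia 0.0663 ell [350.8 254.4] [0.6037 0.138  0.074 ] ztop [0.0719 0.0739]
ring w1 n 1007 circle 0.5998 0.1392 dia 0.0651 ell [278.1 204.6] [0.5991 0.1394 0.074 ] ztop [0.0736 0.075 ]
  tri 1 0 [0.601  0.1389 0.0709]
  tri 2 0 [0.6003 0.1392 0.0712]
  tri 2 1 [0.6001 0.1389 0.0697]
filt top n 81 circle 0.5536 -0.1562 dia 0.0168 ell [371.3 198.6] [ 0.5537 -0.1562  0.056 ] ztop [0.0555 0.0579]
filt scene n 62 circle 0.5555 -0.157 dia 0.0189 ell [174.3 232.4] [ 0.5552 -0.1564  0.056 ] ztop [0.0548 0.0566]
filt w2 n 192 circle 0.5528 -0.1574 dia 0.0169 ell [278.6 199.2] [ 0.5529 -0.157   0.056 ] ztop [0.0564 0.0577]
  tri 1 0 [ 0.554  -0.1568  0.0546]
  tri 2 0 [ 0.5545 -0.1574  0.0506]
  tri 2 1 [ 0.5534 -0.1572  0.054 ]
```

Request:
{"name": "arm_command", "arguments": {"targets": [{"x": 0.007, "y": -0.001, "z": -0.07, "rx": 0, "ry": 0, "rz": 0, "claw": 0}, {"x": 0.007, "y": -0.001, "z": -0.14, "rx": 0, "ry": 0, "rz": 0, "claw": 0}, {"x": 0.007, "y": -0.001, "z": -0.2, "rx": 0, "ry": 0, "rz": 0, "claw": 0}, {"x": 0.007, "y": -0.001, "z": -0.26, "rx": 0, "ry": 0, "rz": 0, "claw": 0}, {"x": 0.007, "y": -0.001, "z": -0.31, "rx": 0, "ry": 0, "rz": 0, "claw": 0}, {"x": 0.007, "y": -0.001, "z": -0.35, "rx": 0, "ry": 0, "rz": 0, "claw": 0}, {"x": 0.007, "y": -0.001, "z": -0.37, "rx": 0, "ry": 0, "rz": 0, "claw": 0}, {"x": 0.007, "y": -0.001, "z": -0.382, "rx": 0, "ry": 0, "rz": 0, "claw": 0}, {"x": 0.007, "y": -0.001, "z": -0.382, "rx": 0, "ry": 0, "rz": 0, "claw": 0}, {"x": 0.007, "y": -0.001, "z": -0.382, "rx": 0, "ry": 0, "rz": 0, "claw": 0}]}}

```text
t: 3.37
tool_pos: [0.5546, -0.1565, 0.0427]
orientation: [0.368, 3.119, -0.0]
force: [-1.0, -1.2, -0.2]
opening: 0.0928
gripper_force: 0.0
```

Request:
{"name": "arm_command", "arguments": {"targets": [{"x": 0, "y": 0, "z": 0, "rx": 0, "ry": 0, "rz": 0, "claw": 120}, {"x": 0, "y": 0, "z": 0, "rx": 0, "ry": 0, "rz": 0, "claw": 180}, {"x": 0, "y": 0, "z": 0, "rx": 0, "ry": 0, "rz": 0, "claw": 230}, {"x": 0, "y": 0, "z": 0, "rx": 0, "ry": 0, "rz": 0, "claw": 230}, {"x": 0, "y": 0, "z": 0, "rx": 0, "ry": 0, "rz": 0, "claw": 230}, {"x": 0, "y": 0, "z": 0, "rx": 0, "ry": 0, "rz": 0, "claw": 230}, {"x": 0, "y": 0, "z": 0, "rx": 0, "ry": 0, "rz": 0, "claw": 230}, {"x": 0, "y": 0, "z": 0, "rx": 0, "ry": 0, "rz": 0, "claw": 230}, {"x": 0, "y": 0, "z": 0, "rx": 0, "ry": 0, "rz": 0, "claw": 230}, {"x": 0, "y": 0, "z": 0, "rx": 0, "ry": 0, "rz": 0, "claw": 230}], "squeeze": 12}}

```text
t: 4.2
tool_pos: [0.5536, -0.1571, 0.0415]
orientation: [-0.37, -3.12, -0.0]
force: [-0.1, 0.1, -1.6]
opening: 0.0309
gripper_force: 0.0
```

Request:
{"name": "arm_command", "arguments": {"targets": [{"x": 0, "y": 0, "z": 0, "rx": 0, "ry": 0, "rz": 0, "claw": 240}, {"x": 0, "y": 0, "z": 0, "rx": 0, "ry": 0, "rz": 0, "claw": 240}, {"x": 0, "y": 0, "z": 0, "rx": 0, "ry": 0, "rz": 0, "claw": 240}, {"x": 0, "y": 0, "z": 0, "rx": 0, "ry": 0, "rz": 0, "claw": 240}, {"x": 0, "y": 0, "z": 0, "rx": 0, "ry": 0, "rz": 0, "claw": 240}, {"x": 0, "y": 0, "z": 0, "rx": 0, "ry": 0, "rz": 0, "claw": 240}]}}

```text
t: 4.7
tool_pos: [0.5536, -0.1571, 0.0416]
orientation: [-0.37, -3.12, -0.0]
force: [-0.2, -0.8, -1.5]
opening: 0.0157
gripper_force: 12.0
```

Request:
{"name": "arm_command", "arguments": {"targets": [{"x": 0, "y": 0, "z": 0.05, "rx": 0, "ry": 0, "rz": 0, "claw": 240}, {"x": 0, "y": 0, "z": 0.12, "rx": 0, "ry": 0, "rz": 0, "claw": 240}, {"x": 0, "y": 0.02, "z": 0.19, "rx": 0, "ry": 0, "rz": 0, "claw": 240}, {"x": 0.01, "y": 0.07, "z": 0.23, "rx": 0, "ry": 0, "rz": 0, "claw": 240}, {"x": 0.02, "y": 0.13, "z": 0.25, "rx": 0, "ry": 0, "rz": 0, "claw": 240}, {"x": 0.03, "y": 0.2, "z": 0.26, "rx": 0, "ry": 0, "rz": 0, "claw": 240}, {"x": 0.04, "y": 0.27, "z": 0.26, "rx": 0, "ry": 0, "rz": 0, "claw": 240}, {"x": 0.05, "y": 0.34, "z": 0.26, "rx": 0, "ry": 0, "rz": 0, "claw": 240}, {"x": 0.06, "y": 0.41, "z": 0.26, "rx": 0, "ry": 0, "rz": 0, "claw": 240}, {"x": 0.07, "y": 0.47, "z": 0.26, "rx": 0, "ry": 0, "rz": 0, "claw": 240}]}}

```text
t: 5.53
tool_pos: [0.5886, 0.0802, 0.1718]
orientation: [0.369, 3.12, 0.001]
force: [0.9, -0.4, -0.6]
opening: 0.0157
gripper_force: 12.0
```

Request:
{"name": "arm_command", "arguments": {"targets": [{"x": 0.015, "y": 0.06, "z": 0, "rx": 0, "ry": 0, "rz": 0, "claw": 240}, {"x": 0.02, "y": 0.1, "z": 0, "rx": 0, "ry": 0, "rz": 0, "claw": 240}, {"x": 0.024, "y": 0.122, "z": 0, "rx": 0, "ry": 0, "rz": 0, "claw": 240}, {"x": 0.024, "y": 0.122, "z": 0, "rx": 0, "ry": 0, "rz": 0, "claw": 240}, {"x": 0.024, "y": 0.122, "z": 0, "rx": 0, "ry": 0, "rz": 0, "claw": 240}]}}

```text
t: 5.95
tool_pos: [0.6005, 0.1386, 0.1714]
orientation: [-0.368, -3.12, 0.001]
force: [0.3, -0.5, -0.5]
opening: 0.0156
gripper_force: 12.0
```

Run:
```python
from h import *
ps=[]
for n in("top","scene","wrist"):
    im,d,c=grab(n); np.savez(n+"3",im=im,d=d,o=c["origin"],r=c["orientation"],K=c["intrinsics"])
    s=robot.read_state();ps.append(s["tool_pos"])
    ps and cv2.imwrite(f"pics/{n}3.png",im[...,::-1])
print(np.array(ps),s["opening"],s["q"])
a=cv2.imread("pics/scene3.png")[150:310,240:440];b=cv2.imread("pics/wrist3.png")[130:340,150:410]
cv2.imwrite("pics/c3.png",np.hstack([cv2.resize(a,(400,320)),cv2.resize(b,(400,320))]))
```

```text
[[0.60054697 0.1378705  0.17145964]
 [0.600577   0.13748235 0.17151249]
 [0.60064124 0.13735723 0.17160165]] 0.016010169070886322 [ 1.41888048e-01  2.08178689e-01  1.51366760e+00 -4.48746964e-04
  1.41998055e+00 -1.19153764e+00]
```

View pics/c3.png

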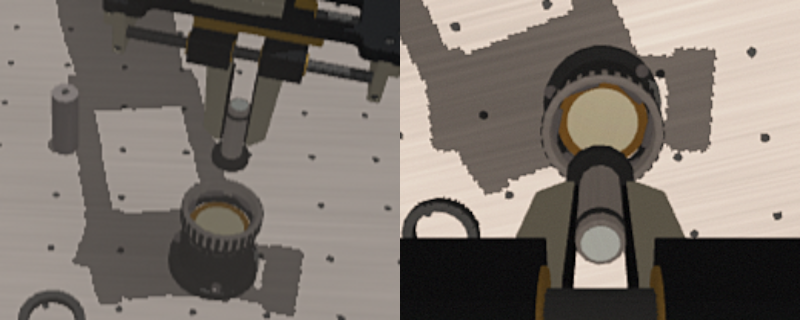

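The insert hangs in the fingers above the barrel, foot down. I'll check its tilt from the glass top and the foot.

Run:
```python
from h import *
for n,b in(("scene3",(325,185,50,55)),("wrist3",(240,220,60,100)),("top3",(150,110,90,100))):
    z=np.load(n+".npz");c=dict(origin=z["o"],orientation=z["r"],intrinsics=z["K"]);d=z["d"]
    x,y,w,h=b;v,u=np.mgrid[y:y+h,x:x+w];u,v=u.ravel(),v.ravel()
    P=np.array([world(c,a,e,d[e,a]) for a,e in zip(u,v)])
    near=np.hypot(P[:,0]-.6,P[:,1]-.1375)<.022
    for lo,hi in((.122,.129),(.129,.136),(.138,.15),(.15,.16),(.16,.17),(.17,.19)):
        m=near&(P[:,2]>lo)&(P[:,2]<hi)
        if m.sum()>3:print(n,lo,m.sum(),P[m].mean(0).round(4),P[m].min(0).round(4),P[m].max(0).round(4))
```

```text
scene3 0.122 5 [0.6099 0.1368 0.1283] [0.6046 0.1261 0.1266] [0.6124 0.145  0.1288]
scene3 0.129 77 [0.6076 0.1364 0.1337] [0.5902 0.124  0.1296] [0.6147 0.1507 0.136 ]
scene3 0.138 62 [0.6053 0.1367 0.1439] [0.5958 0.1284 0.1381] [0.615  0.1479 0.1497]
scene3 0.15 73 [0.6063 0.1364 0.1558] [0.5974 0.1215 0.1506] [0.6125 0.1509 0.16  ]
scene3 0.16 137 [0.6074 0.1356 0.1651] [0.5979 0.1159 0.16  ] [0.6139 0.1543 0.1699]
scene3 0.17 327 [0.6063 0.1364 0.1804] [0.593  0.1158 0.1701] [0.6149 0.1558 0.1899]
wrist3 0.129 100 [0.5893 0.1403 0.1338] [0.5862 0.1269 0.1305] [0.5974 0.1511 0.136 ]
wrist3 0.138 488 [0.5938 0.139  0.1407] [0.5862 0.1255 0.138 ] [0.6055 0.1507 0.15  ]
wrist3 0.15 206 [0.5941 0.1389 0.1556] [0.5886 0.1266 0.1502] [0.6017 0.1503 0.16  ]
wrist3 0.16 448 [0.5926 0.1355 0.165 ] [0.587  0.1199 0.16  ] [0.6024 0.1503 0.17  ]
wrist3 0.17 1787 [0.5957 0.1361 0.1824] [0.587  0.1206 0.17  ] [0.61   0.1497 0.1898]
```

Request:
{"name": "arm_command", "arguments": {"targets": [{"x": 0, "y": 0.002, "z": -0.04, "rx": 0, "ry": 0, "rz": 0, "claw": 240}, {"x": 0, "y": 0.002, "z": -0.08, "rx": 0, "ry": 0, "rz": 0, "claw": 240}, {"x": 0, "y": 0.002, "z": -0.1, "rx": 0, "ry": 0, "rz": 0, "claw": 240}, {"x": 0, "y": 0.002, "z": -0.115, "rx": 0, "ry": 0, "rz": 0, "claw": 240}, {"x": 0, "y": 0.002, "z": -0.13, "rx": 0, "ry": 0, "rz": 0, "claw": 240}, {"x": 0, "y": 0.002, "z": -0.14, "rx": 0, "ry": 0, "rz": 0, "claw": 240}, {"x": 0, "y": 0.002, "z": -0.146, "rx": 0, "ry": 0, "rz": 0, "claw": 240}, {"x": 0, "y": 0.002, "z": -0.152, "rx": 0, "ry": 0, "rz": 0, "claw": 240}, {"x": 0, "y": 0.002, "z": -0.152, "rx": 0, "ry": 0, "rz": 0, "claw": 240}, {"x": 0, "y": 0.002, "z": -0.152, "rx": 0, "ry": 0, "rz": 0, "claw": 240}]}}

```text
t: 6.93
tool_pos: [0.6009, 0.14, 0.096]
orientation: [0.369, 3.119, 0.0]
force: [0.7, 0.9, -0.1]
opening: 0.0156
gripper_force: 12.0
```

Request:
{"name": "arm_command", "arguments": {"targets": [{"x": 0, "y": 0, "z": -0.003, "rx": 0, "ry": 0, "rz": 0, "claw": 240}, {"x": 0, "y": 0, "z": -0.006, "rx": 0, "ry": 0, "rz": 0, "claw": 240}, {"x": 0, "y": 0, "z": -0.006, "rx": 0, "ry": 0, "rz": 0, "claw": 240}]}}

```text
t: 7.18
tool_pos: [0.6006, 0.1399, 0.0926]
orientation: [0.369, 3.12, -0.0]
force: [-0.1, 0.2, -1.0]
opening: 0.0154
gripper_force: 12.0
```

Request:
{"name": "arm_command", "arguments": {"targets": [{"x": 0, "y": 0, "z": 0, "rx": 0, "ry": 0, "rz": 0, "claw": 200}, {"x": 0, "y": 0, "z": 0, "rx": 0, "ry": 0, "rz": 0, "claw": 190}, {"x": 0, "y": 0, "z": 0, "rx": 0, "ry": 0, "rz": 0, "claw": 150}, {"x": 0, "y": 0, "z": 0, "rx": 0, "ry": 0, "rz": 0, "claw": 100}, {"x": 0, "y": 0, "z": 0, "rx": 0, "ry": 0, "rz": 0, "claw": 50}, {"x": 0, "y": 0, "z": 0, "rx": 0, "ry": 0, "rz": 0, "claw": 0}, {"x": 0, "y": 0, "z": 0, "rx": 0, "ry": 0, "rz": 0, "claw": 0}, {"x": 0, "y": 0, "z": 0, "rx": 0, "ry": 0, "rz": 0, "claw": 0}, {"x": 0, "y": 0, "z": 0, "rx": 0, "ry": 0, "rz": 0, "claw": 0}, {"x": 0, "y": 0, "z": 0, "rx": 0, "ry": 0, "rz": 0, "claw": 0}]}}

```text
t: 8.02
tool_pos: [0.6006, 0.1399, 0.0926]
orientation: [-0.37, -3.12, 0.0]
force: [0.4, -0.1, -0.0]
opening: 0.0721
gripper_force: 0.0
```

Request:
{"name": "arm_command", "arguments": {"targets": [{"x": 0, "y": 0, "z": 0, "rx": 0, "ry": 0, "rz": 0, "claw": 0}, {"x": 0, "y": 0, "z": 0, "rx": 0, "ry": 0, "rz": 0, "claw": 0}, {"x": 0, "y": 0, "z": 0, "rx": 0, "ry": 0, "rz": 0, "claw": 0}, {"x": 0, "y": 0, "z": 0, "rx": 0, "ry": 0, "rz": 0, "claw": 0}]}}

```text
t: 8.35
tool_pos: [0.6006, 0.1399, 0.0926]
orientation: [-0.37, -3.12, 0.0]
force: [-0.6, 0.3, -0.8]
opening: 0.0926
gripper_force: 0.0
```

Run:
```python
from h import *
for n in("scene","wrist"):
    im,d,c=grab(n); np.savez(n+"4",im=im,d=d,o=c["origin"],r=c["orientation"],K=c["intrinsics"])
    s=robot.read_state()
    cv2.imwrite(f"pics/{n}4.png",im[...,::-1])
print(s["tool_pos"],s["opening"],s["q"],s["force"])
a=cv2.imread("pics/scene4.png")[190:310,270:420];b=cv2.imread("pics/wrist4.png")[130:340,150:410]
cv2.imwrite("pics/c4.png",np.hstack([cv2.resize(a,(400,320)),cv2.resize(b,(400,320))]))
```

```text
[0.60064392 0.13991658 0.09263862] 0.09267399295763196 [ 1.45747613e-01  2.79222299e-01  1.58066794e+00  8.99064944e-07
  1.28171643e+00 -1.18924872e+00] [0.72624884 0.23117458 0.01704186]
```

View pics/c4.png

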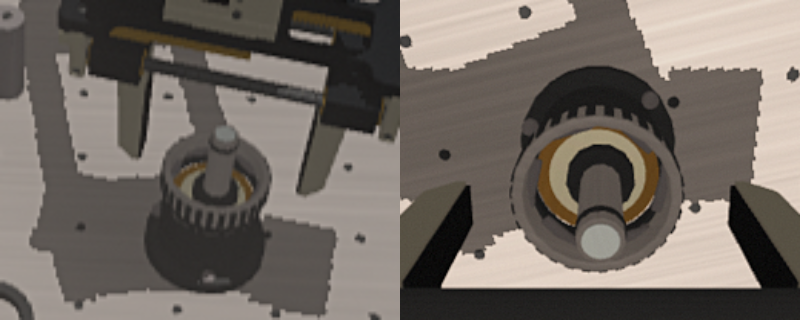

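The insert stands upright in the bore. The ring is at wrist-crop x≈598 and the fingers are centred at about 601. Next I grip the ring.

Request:
{"name": "arm_command", "arguments": {"targets": [{"x": 0, "y": -0.001, "z": -0.015, "rx": 0, "ry": 0, "rz": 0, "claw": 0}, {"x": 0, "y": -0.002, "z": -0.03, "rx": 0, "ry": 0, "rz": 0, "claw": 0}, {"x": 0, "y": -0.002, "z": -0.045, "rx": 0, "ry": 0, "rz": 0, "claw": 0}, {"x": 0, "y": -0.002, "z": -0.055, "rx": 0, "ry": 0, "rz": 0, "claw": 0}, {"x": 0, "y": -0.002, "z": -0.055, "rx": 0, "ry": 0, "rz": 0, "claw": 0}, {"x": 0, "y": -0.002, "z": -0.055, "rx": 0, "ry": 0, "rz": 0, "claw": 60}, {"x": 0, "y": -0.002, "z": -0.055, "rx": 0, "ry": 0, "rz": 0, "claw": 110}, {"x": 0, "y": -0.002, "z": -0.055, "rx": 0, "ry": 0, "rz": 0, "claw": 110}, {"x": 0, "y": -0.002, "z": -0.055, "rx": 0, "ry": 0, "rz": 0, "claw": 110}, {"x": 0, "y": -0.002, "z": -0.055, "rx": 0, "ry": 0, "rz": 0, "claw": 110}], "squeeze": 15}}

```text
t: 9.28
tool_pos: [0.601, 0.139, 0.0656]
orientation: [0.369, 3.119, 0.0]
force: [0.1, 0.2, -0.2]
opening: 0.0643
gripper_force: 0.0
```

Request:
{"name": "arm_command", "arguments": {"targets": [{"x": 0, "y": 0, "z": 0, "rx": 0, "ry": 0, "rz": 0, "claw": 110}, {"x": 0, "y": 0, "z": 0, "rx": 0, "ry": 0, "rz": 0, "claw": 110}, {"x": 0, "y": 0, "z": 0, "rx": 0, "ry": 0, "rz": 0, "claw": 110}]}}

```text
t: 9.53
tool_pos: [0.6009, 0.1386, 0.0655]
orientation: [0.37, 3.119, -0.0]
force: [-1.8, -3.6, 3.2]
opening: 0.0626
gripper_force: 14.9
```

```bash
python3 -c "
from h import *
s=robot.read_state();print(s)"
```

```text
{'t': 9.5333, 'q': array([ 1.43845317e-01,  3.09137207e-01,  1.59782965e+00, -4.05210432e-04,
        1.23414356e+00, -1.19083360e+00]), 'dq': array([-0.0016136 ,  0.00010149, -0.0008222 , -0.00095709, -0.0005396 ,
       -0.0021072 ]), 'joint_torque': array([ 1.43363111e+00, -5.91381705e+01, -4.40522897e+01,  7.92885125e-01,
       -3.37986471e-01, -2.96582992e-02]), 'tool_pos': array([0.60090536, 0.13863242, 0.06554198]), 'orientation': array([ 3.69756246e-01,  3.11918835e+00, -3.84133171e-04]), 'force': array([-1.81884895, -3.57237715,  3.23301099]), 'wrist_torque': array([-0.40183243,  0.0963108 , -0.05603429]), 'gripper_force': 14.924852102994919, 'opening': 0.06258004682526473}
```

Request:
{"name": "arm_command", "arguments": {"targets": [{"x": 0, "y": -0.001, "z": 0, "rx": 0, "ry": 0, "rz": -0.04, "claw": 120}, {"x": 0, "y": -0.001, "z": -0.001, "rx": 0, "ry": 0, "rz": -0.08, "claw": 120}, {"x": 0, "y": -0.001, "z": -0.001, "rx": 0, "ry": 0, "rz": -0.12, "claw": 120}, {"x": 0, "y": -0.001, "z": -0.002, "rx": 0, "ry": 0, "rz": -0.16, "claw": 120}, {"x": 0, "y": -0.001, "z": -0.002, "rx": 0, "ry": 0, "rz": -0.2, "claw": 120}, {"x": 0, "y": -0.001, "z": -0.002, "rx": 0, "ry": 0, "rz": -0.24, "claw": 120}, {"x": 0, "y": -0.001, "z": -0.003, "rx": 0, "ry": 0, "rz": -0.28, "claw": 120}, {"x": 0, "y": -0.001, "z": -0.003, "rx": 0, "ry": 0, "rz": -0.32, "claw": 120}, {"x": 0, "y": -0.001, "z": -0.004, "rx": 0, "ry": 0, "rz": -0.36, "claw": 120}, {"x": 0, "y": -0.001, "z": -0.004, "rx": 0, "ry": 0, "rz": -0.4, "claw": 120}]}}

```text
t: 10.37
tool_pos: [0.6005, 0.1381, 0.0635]
orientation: [-1.561, -2.726, 0.001]
force: [-3.0, -2.9, 4.0]
opening: 0.0622
gripper_force: 14.9
```

```bash
python3 -c "
from h import *
s=robot.read_state();print(s['wrist_torque'],s['q'],s['force'])"
```

```text
[-0.59491019  0.47935947  0.07943739] [ 1.43107775e-01  3.11103420e-01  1.59945791e+00 -5.57425391e-04
  1.23160877e+00 -3.87760936e-01] [-3.00760562 -2.87221842  4.0412685 ]
```

Request:
{"name": "arm_command", "arguments": {"targets": [{"x": 0, "y": 0, "z": 0, "rx": 0, "ry": 0, "rz": -0.03, "claw": 120}, {"x": 0, "y": 0, "z": 0, "rx": 0, "ry": 0, "rz": -0.06, "claw": 120}, {"x": 0, "y": 0, "z": -0.001, "rx": 0, "ry": 0, "rz": -0.09, "claw": 120}, {"x": 0, "y": 0, "z": -0.001, "rx": 0, "ry": 0, "rz": -0.12, "claw": 120}, {"x": 0, "y": 0, "z": -0.001, "rx": 0, "ry": 0, "rz": -0.13, "claw": 120}, {"x": 0, "y": 0, "z": -0.001, "rx": 0, "ry": 0, "rz": -0.13, "claw": 120}]}}

```text
t: 10.87
tool_pos: [0.6003, 0.1379, 0.0629]
orientation: [-1.898, -2.503, 0.002]
force: [-4.5, -3.3, 5.6]
opening: 0.0624
gripper_force: 14.9
```

```bash
python3 -c "
from h import *
s=robot.read_state();print(s['wrist_torque'],s['q'],s['force'])"
```

```text
[-0.60495628  0.6372013  -0.03698027] [ 1.42989525e-01  3.11737681e-01  1.59994152e+00 -5.99612865e-04
  1.23090815e+00 -1.30125133e-01] [-4.54714731 -3.34003714  5.64412077]
```

Request:
{"name": "arm_command", "arguments": {"targets": [{"x": 0, "y": 0, "z": 0, "rx": 0, "ry": 0, "rz": -0.02, "claw": 120}, {"x": 0, "y": 0, "z": 0, "rx": 0, "ry": 0, "rz": -0.04, "claw": 120}, {"x": 0, "y": 0, "z": -0.001, "rx": 0, "ry": 0, "rz": -0.06, "claw": 120}, {"x": 0, "y": 0, "z": -0.001, "rx": 0, "ry": 0, "rz": -0.075, "claw": 120}, {"x": 0, "y": 0, "z": -0.001, "rx": 0, "ry": 0, "rz": -0.085, "claw": 120}, {"x": 0, "y": 0, "z": -0.001, "rx": 0, "ry": 0, "rz": -0.09, "claw": 120}, {"x": 0, "y": 0, "z": -0.001, "rx": 0, "ry": 0, "rz": -0.09, "claw": 120}]}}

```text
t: 11.45
tool_pos: [0.6002, 0.1376, 0.0625]
orientation: [2.113, 2.325, -0.003]
force: [-4.3, -5.3, 6.1]
opening: 0.063
gripper_force: 15.4
```

```bash
python3 -c "
from h import *
s=robot.read_state();print(s['wrist_torque'],s['q'],s['force'])"
```

```text
[-0.9869977   0.854166    0.88949861] [ 1.43015701e-01  3.12220659e-01  1.60019973e+00 -1.55423090e-03
  1.23040808e+00  4.80988842e-02] [-4.33521278 -5.25072349  6.05859953]
```

The torque rose to 0.89 N m, so the ring is at its stop. Now I open, rise and check.

Request:
{"name": "arm_command", "arguments": {"targets": [{"x": 0, "y": 0, "z": 0, "rx": 0, "ry": 0, "rz": 0, "claw": 60}, {"x": 0, "y": 0, "z": 0, "rx": 0, "ry": 0, "rz": 0, "claw": 0}, {"x": 0, "y": 0, "z": 0, "rx": 0, "ry": 0, "rz": 0, "claw": 0}, {"x": 0, "y": 0, "z": 0, "rx": 0, "ry": 0, "rz": 0, "claw": 0}, {"x": 0, "y": 0, "z": 0, "rx": 0, "ry": 0, "rz": 0, "claw": 0}, {"x": 0, "y": 0, "z": 0, "rx": 0, "ry": 0, "rz": 0, "claw": 0}, {"x": 0, "y": 0, "z": 0.03, "rx": 0, "ry": 0, "rz": 0, "claw": 0}, {"x": 0, "y": 0, "z": 0.08, "rx": 0, "ry": 0, "rz": 0, "claw": 0}, {"x": 0, "y": 0, "z": 0.14, "rx": 0, "ry": 0, "rz": 0, "claw": 0}, {"x": 0, "y": 0, "z": 0.2, "rx": 0, "ry": 0, "rz": 0, "claw": 0}]}}

```text
t: 12.28
tool_pos: [0.5999, 0.1384, 0.1624]
orientation: [-2.113, -2.324, 0.002]
force: [-0.1, -0.7, 1.2]
opening: 0.0931
gripper_force: 0.0
```

Request:
{"name": "arm_command", "arguments": {"targets": [{"x": 0, "y": 0, "z": 0.06, "rx": 0, "ry": 0, "rz": 0, "claw": 0}, {"x": 0, "y": 0, "z": 0.12, "rx": 0, "ry": 0, "rz": 0, "claw": 0}, {"x": 0, "y": 0, "z": 0.14, "rx": 0, "ry": 0, "rz": 0, "claw": 0}, {"x": 0, "y": 0, "z": 0.14, "rx": 0, "ry": 0, "rz": 0, "claw": 0}]}}

```text
t: 12.62
tool_pos: [0.6027, 0.1388, 0.2364]
orientation: [2.11, 2.321, 0.009]
force: [1.0, 0.1, 1.0]
opening: 0.0932
gripper_force: 0.0
```

Run:
```python
from h import *
for n in("scene","wrist"):
    im,d,c=grab(n); cv2.imwrite(f"pics/{n}5.png",im[...,::-1])
    z=[world(c,u,v,d[v,u]) for v in range(150,290) for u in range(230,390) if d[v,u]>0]
    P=np.array(z);r=np.hypot(P[:,0]-.6003,P[:,1]-.1387)
    m=(r>.027)&(r<.032)&(P[:,2]>.06)&(P[:,2]<.08);k=(r<.012)&(P[:,2]>.08)&(P[:,2]<.12)
    print(n,"ring top",np.percentile(P[m,2],[50,90]).round(4),"stem top",np.percentile(P[k,2],95).round(4),P[k&(P[:,2]>.102)].mean(0).round(4))
s=robot.read_state();print(s['tool_pos'],s['t'],s['opening'])
a=cv2.imread("pics/scene5.png")[200:310,290:430];b=cv2.imread("pics/wrist5.png")[130:270,200:380]
cv2.imwrite("pics/c5.png",np.hstack([cv2.resize(a,(400,314)),cv2.resize(b,(400,314))]))
```

```text
scene ring top [0.0683 0.0704] stem top 0.1055 [0.6009 0.1393 0.1045]
wrist ring top [0.0708 0.0719] stem top 0.1074 [0.6002 0.1411 0.1062]
[0.60045594 0.13840235 0.23109436] 12.7167 0.09312594822305093
```

View pics/c5.png

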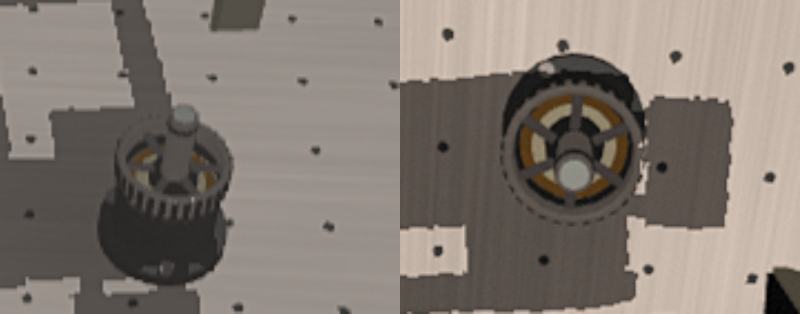

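The picture shows the six leaves swung in around the upright stem. The ring top is at about 71 mm, so the ring is down at its stop.

```bash
python3 -c "
from plant import robot
print(robot.close_job())"
```

```text
the job is handed in; nothing more can be done
None
```

The filter insert stands upright on the bore floor, the ring is screwed clockwise to its stop (torque rose to 0.89 N m, ring top down about 3 mm), the gripper is clear, and the job was handed in at about 12.7 s.

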